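# Line up the quarter-turn fastener and hold the compressor cover down

### The arm

A 7-joint arm with a two-finger parallel gripper is mounted at the origin on the work surface. World frame = base frame: x ahead of the robot, y to its left, z up, the work surface at z = 0. Lengths are in m, angles in rad, forces in N, time in s.
With the tool pointing down it reaches from about 0.4 to 0.875 m from the base axis. Payload 19.3 kg.
Tool frame: the origin (TCP) lies at the very end of the fingers, on their centre line; the grasp point (between the pads) lies 19 mm behind it; z points along the fingers, y is the direction in which the jaws open and shut (so a half turn about z gives the same grasp; the last joint's range is limited). The gripper opens to 85 mm and grips with 20 to 120 N. Pads are 22 mm wide; open, the fingers measure 114 mm over their backs; the gripper's body (76 mm by 85 mm) begins 54 mm behind the grasp point. The pads swing forward as they close: fully open they stand 13 mm farther back than shut.
Start: joints at [-1.351, 0.521, -0.036, 1.599, 0.021, 1.021, -0.113], TCP at [0.179, 0.599, 0.231] pointing down, gripper open.
Joint ranges: [-2.91, 2.91], [-0.3, 2.13], [-1.5, 1.42], [0.17, 2.43], [-1.26, 4.41], [0.16, 1.93], [-2.52, 2.52]. Speed limits (rad/s): [1.89, 1.89, 2.39, 2.39, 3.01, 3.01, 3.01].

### API

Orientations are given as [roll, pitch, yaw] about the fixed x, y, z axes, in that order (R = Rz(yaw) Ry(pitch) Rx(roll)).
In Python, from workcell import bot, viewer gives the robot as it stands.
- The arm moves only by the shell command python3 -m creep 'ROWS' [FORCE]. ROWS is JSON, a list of rows, each an object of numbers: "rx", "ry", "rz": the turn, a rotation vector about the tool's x, y, z in degrees; "tx", "ty", "tz": the shift along the tool's x, y, z in mm; "hand": the closure, from -1 (fully open) to 1 (shut), so that 0 is half open. In form: [{"rx": .., "ry": .., "rz": .., "tx": .., "ty": .., "tz": .., "hand": ..}, ...]. A call has 1 to 8 rows; each row is the pose to reach, as a shift and turn from the pose commanded when the call began, along the tool's axes at that moment; what a row does not reach only later rows make up. A row lasts 1/10 s, in which the tool goes at most 50 mm and 8.59 degrees, less where a joint would pass 70% of its speed; a pose out of reach is approached as far as the arm can. A call with a gripper value outside its range is refused whole. The fingers move at their own pace and stop on an object; FORCE is the grip in N (left out, the last holds). Time passes only in rows, so rows that repeat a pose let the fingers close. It gives the time, the measured TCP pose, the force and the opening at its end, in the units of the state.
- bot.observe(): the state, without advancing time (a new reading comes with each control period).
- viewer.grab_frame(name): name is "side" or "top"; returns a dict with "pixels" (420x560x3 uint8, blue, green, red), "vertical_fov" (degrees; the focal length in pixels is half the picture's height over the tangent of half this angle, whatever the lens; pixels are square), "cx", "cy" (the principal point, pixels), "rvec" (rotation vector, rad) and "tvec" (3), from world to camera coordinates, as OpenCV has them. Camera axes: x right, y down, z forward; pixel columns grow to the right and rows downward; lengths in m; the calibration is good to about 2 mm. A picture is of the moment at which its call begins. There is no depth.
- bot.job_done(): hands the job in, once; it reports no verdict.
Trained networks look in a picture, given as the dict that the camera call returned (one of the last four; its "shot" number tells which), for a name from the list of things; names that differ only in an ending like _2 or _b are one class to them, and where a whole thing is asked for, a point or a joint stands for the part that bears it (a point fixed in the world has none). Each returns a list of dicts, best first, with "score" (0 to 1); they miss things now and then, are a little off and sometimes report something else, mostly with a low value. They report only what shows in the picture. A call takes as long as a camera call.
- viewer.outline_of(target, picture): "mask" (420x560 bool, what is visible of it) and "bbox" ([left, top, right, bottom] in pixels, round what is visible of it).
The state is a dict: "clock": time; "qpos": joint angles; "qd": joint speeds; "joint_efforts": joint torques, N m; "position": TCP position; "tool_rot": TCP orientation; "force": force on the tool from outside, world axes, zero at the start; "moment": the same for the moment, N m; "grip_width": finger opening in m.
Only numpy, scipy, OpenCV 4.12 (cv2) and the standard library are available. Lean on these libraries where they do the work, as an engineer would, in place of code of your own. Each camera call takes 0.05 s, during which the arm holds its last target.

### The job

The yellow cover of the compressor stands a little proud on its springy seal. Turn its red quarter-turn fastener until the slot in its head lines up with the black marks, because only then can its cross-pin pass, and after that press the cover down tight against its metal frame and finish while still holding it pressed there with the fingers. Leave the loose gauge, screwdriver, jar and blue bin where they are.

Things in the scene. Friction and masses are not known exactly. Their poses are not given: they have to be found in the camera images.
- unit: portable compressor in a blue case, 240 (x) x 360 (y) x 92 mm to its black deck, fixed on the bench, yaw varies. Origin under its centre, on the bench. An aluminium frame 196 x 214 mm, its flat top 112 mm above the bench, surrounds the cover, centred at unit y -60 mm. A pump head (66 mm across) stands at unit x 65, y 120 mm, up to 130 mm above the bench
- mark_line (a point): point on the fastener's axis at the height of the frame's top (unit x 0, y -25, z 112 mm). Its x axis (the unit's x) runs along the black marks: two on the cover either side of the fastener and two on the frame's rim, all on one straight line
- cover: flat yellow plate 156 (x) x 174 (y) x 4 mm, 0.25 kg, axes as the unit's; origin at the centre of its underside. It only slides straight up and down, always level. Unpressed its underside is 120 mm above the bench. Springs push back with 4 N at first, 9 N when it meets the frame's soft seal lip 6.5 mm down, 17 N on the metal at 8 mm. Fastener out of line: stops after about 3 mm
- press_spot (a point): black round spot 40 mm across on the cover's top face, free of anything, a good place to press with shut fingers; 80 mm from the fastener's axis (unit -y side). Point at its centre on the top face: 124 mm above the bench unpressed, 116 mm when the cover lies on the frame
- fastener: quarter-turn fastener held in the cover; turns about the vertical with slight friction (0.05 N m) and stays where left. Starts 40 to 90 degrees out of line; may be turned either way to the nearer line-up (the slot has no front or back). Origin on its axis at the cover's top face; x axis along its slot and wing
- wing (a point): centre of the fastener's red wing, 40 mm long (along the fastener's x, a black slot line along its top), 12 mm thick, 32 mm high; this point is half-way up the wing, 20 mm above the cover's top face (144 mm above the bench unpressed). Below the wing a dark round flange, 34 mm across, 4 mm thick, lies on the cover
- gauge_centre (a point): bystander: loose pressure gauge lying face up on the unit's deck, 42 mm across, 16 mm high with a short brass stem; point at its centre
- driver_grip (a point): bystander: screwdriver 190 mm long lying on the bench; point in its handle
- jar_centre (a point): bystander: jar 56 mm across, 60 mm high, standing on the bench; point half-way up
- bin_centre (a point): bystander: open blue bin 140 x 100 x 60 mm on the bench; point half-way up its middle

How it is judged:
On the way:
1. the fastener's slot is in line with the black marks (within 10 degrees) while the cover is still up (pressed less than 5 mm) (angle between the x axis of fastener and the x axis of mark_line, either way round below 0.175 rad and z of press_spot in the frame of unit above 0.119 m), for 0.2 s.
At the end, for the whole second after the job is handed in: Ends with the fingers (over 3 N) holding the cover down on its frame: top within 1.5 mm of its seated height, cover on frame over 1 N, slot within 14 degrees of the marks; gauge, screwdriver, jar and bin within 30 mm of where they stood (angle between the x axis of fastener and the x axis of mark_line, either way round below 0.24 rad and z of press_spot in the frame of unit below 0.1175 m and contact force between cover and unit above 1 N and contact force between the fingers and cover above 3 N and distance of each of gauge_centre, driver_grip, jar_centre, bin_centre from where it was at the start of the episode below 0.03 m); the arm keeps its last pose, push and grip.
It fails at once if a bystander (gauge, screwdriver, jar or bin) is shoved more than 30 mm (distance of any of gauge_centre, driver_grip, jar_centre, bin_centre from where it was at the start of the episode above 0.03 m).
It also fails if it takes over 48 s, if anything falls off the work surface, if the arm or the gripper's body presses on something with over 40 N, if the wrist force passes 120 N, or if a joint passes its speed limit or range.

## Working session

There is one attempt and no reset: what is moved stays moved. The work goes in short steps, Python scripts to look and compute and a shell command to move; the robot and the scene stay as the last step left them, time stands still between calls to the robot, and variables do not carry over. Pictures are saved under pics/ and viewed, and the job is handed in when it is done.

```bash
ls; mkdir -p pics
python3 - <<'E'
from workcell import bot, viewer
import cv2,pickle
print(bot.observe())
for n in ("side","top"):
    f=viewer.grab_frame(n); cv2.imwrite(f"pics/{n}0.png",f["pixels"]); pickle.dump(f,open(f"{n}0.pkl","wb"))
    print({k:v for k,v in f.items() if k!="pixels"})
E
```

```text
pics
{'clock': 0.0, 'qpos': array([-1.35117007,  0.52202343, -0.03631603,  1.59999305,  0.02121659,
        1.02109227, -0.11282695]), 'qd': array([-0.00023948,  0.00075392,  0.00056129,  0.00011765,  0.00111963,
        0.00156126,  0.00080719]), 'joint_efforts': array([-3.80133197e-04, -9.27105188e+01,  1.97979659e+00, -3.69924974e+01,
        1.78516813e-02,  8.24369345e-03, -3.04673279e-05]), 'position': array([0.1785674 , 0.59860345, 0.23072535]), 'tool_rot': array([-3.14046639e+00,  1.00011745e-04,  2.85172808e+00]), 'force': array([-0.24127765,  0.09092493,  1.11522805]), 'moment': array([0.02149875, 0.00592822, 0.01213397]), 'grip_width': 0.08544949342511904}
{'vertical_fov': 54.40453505189576, 'cx': 283.6352185687417, 'cy': 208.38098259370085, 'rvec': array([ 2.28249335, -0.18647842,  0.10232569]), 'tvec': array([-0.50768132,  0.12974179,  1.312639  ]), 'shot': 1}
{'vertical_fov': 52.2300693779423, 'cx': 275.6424671855333, 'cy': 209.39016044018624, 'rvec': array([ 2.20841826, -2.14928045,  0.10463802]), 'tvec': array([-0.02014409,  0.55040253,  1.13412659]), 'shot': 2}
```

View pics/side0.png

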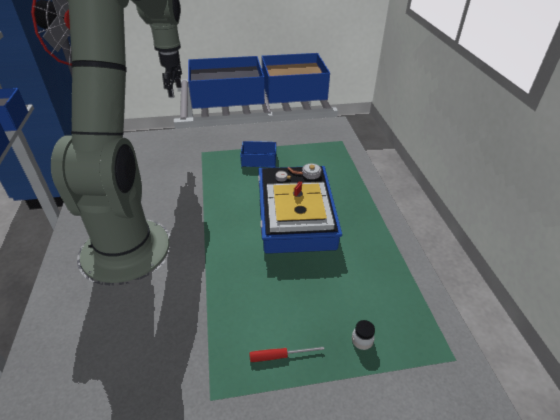

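View pics/top0.png

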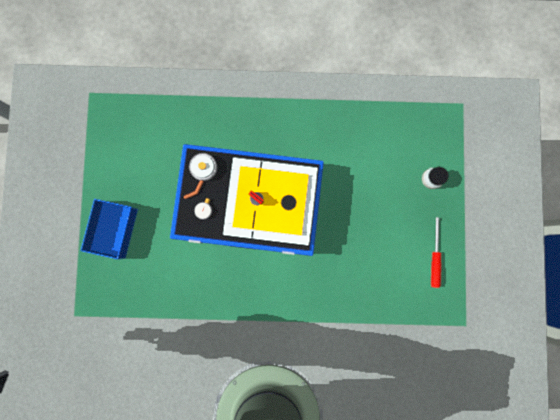

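The side view shows the yellow cover at about (300,205) and the red wing at (298,188). The top view shows the unit at about (248,200), the wing at (256,198) and the spot at (289,202). The gauge, at (203,210), is clear of the work area. Next I'll take measurements.

```bash
cat > h.py <<'E'
import numpy as np,cv2,pickle
from scipy.optimize import least_squares
def cam(f):
    h,w=f["pixels"].shape[:2]; fl=h/2/np.tan(np.radians(f["vertical_fov"])/2)
    K=np.array([[fl,0,f["cx"]],[0,fl,f["cy"]],[0,0,1]]); R=cv2.Rodrigues(np.array(f["rvec"]))[0]; return K,R,np.array(f["tvec"]).reshape(3)
def ray(f,px,z):
    K,R,t=cam(f); d=R.T@np.linalg.inv(K)@np.array([px[0],px[1],1.]); o=-R.T@t
    return o+d*(z-o[2])/d[2]
def proj(f,P):
    K,R,t=cam(f); return cv2.projectPoints(np.atleast_2d(P).astype(float),np.array(f["rvec"]),t,K,None)[0].reshape(-1,2)
def crop(f,c,r,s,name):
    x,y=map(int,c); p=f["pixels"][y-r:y+r,x-r:x+r]; cv2.imwrite(name,cv2.resize(p,None,fx=s,fy=s,interpolation=cv2.INTER_CUBIC))
E
python3 - <<'E'
from h import *
from workcell import viewer
T=viewer.grab_frame("top");S=viewer.grab_frame("side")
pickle.dump((T,S),open("ts.pkl","wb"))
crop(T,(255,200),50,6,"pics/tc.png");crop(S,(300,205),50,6,"pics/sc.png")
for n in ("press_spot","cover","fastener","wing","unit"):
  for nm,f in (("top",T),("side",S)):
    r=viewer.outline_of(n,f)
    for d in r[:1]:
        m=d["mask"]; ys,xs=np.nonzero(m); rr=cv2.minAreaRect(np.c_[xs,ys].astype(np.float32))
        c=(xs.mean(),ys.mean()); z={"press_spot":.124,"cover":.124,"fastener":.14,"wing":.144,"unit":.092}[n]
        print(n,nm,round(d["score"],2),len(xs),np.round(c,1),d["bbox"],rr,np.round(ray(f,c,z),4))
E
```

```text
press_spot top 0.9 4334 [270.  200.4] [233.3, 165.1, 307.8, 236.9] ((269.8282470703125, 200.30831909179688), (70.33259582519531, 62.77880096435547), 6.952957630157471) [0.5638 0.01   0.124 ]
press_spot side 0.74 1710 [298.  202.1] [272.1, 183.0, 322.8, 221.1] ((299.01641845703125, 201.1803436279297), (38.0250129699707, 49.61358642578125), 84.80557250976562) [ 0.5601 -0.      0.124 ]
cover top 0.76 4317 [269.9 200.5] [232.7, 167.5, 308.9, 233.4] ((269.6846618652344, 200.5230712890625), (71.19593811035156, 62.637542724609375), 7.125016689300537) [0.5635 0.0101 0.124 ]
cover side 0.91 1730 [298.2 201.7] [272.2, 182.8, 328.4, 218.8] ((299.0309143066406, 201.180419921875), (36.41694259643555, 50.9019889831543), 87.39744567871094) [0.5609 0.0014 0.124 ]
fastener top 0.64 13703 [247.5 199.7] [170.5, 145.6, 321.5, 257.6] ((246.42550659179688, 199.78538513183594), (145.20993041992188, 99.02542877197266), 6.2034478187561035) [0.5624 0.0646 0.14  ]
wing top 0.75 159 [255.6 198.2] [248.9, 191.0, 263.8, 206.0] ((255.4000244140625, 197.69998168945312), (15.495159149169922, 12.332881927490234), 71.56504821777344) [0.5661 0.0448 0.144 ]
wing side 0.56 84 [297.9 189.8] [294.8, 184.7, 301.7, 197.0] ((297.5, 189.0), (12.0, 7.0), 90.0) [0.5665 0.0373 0.144 ]
unit top 0.83 13526 [247.6 199.5] [171.6, 143.1, 322.8, 255.7] ((246.7923126220703, 199.66156005859375), (144.12835693359375, 97.6153335571289), 7.125016689300537) [0.568  0.0673 0.092 ]
unit side 0.81 6147 [297.6 210.5] [259.7, 163.4, 341.3, 254.9] ((299.5997619628906, 207.99502563476562), (87.04126739501953, 80.49944305419922), 87.1375961303711) [ 0.559  -0.0045  0.092 ]
```

View pics/tc.png

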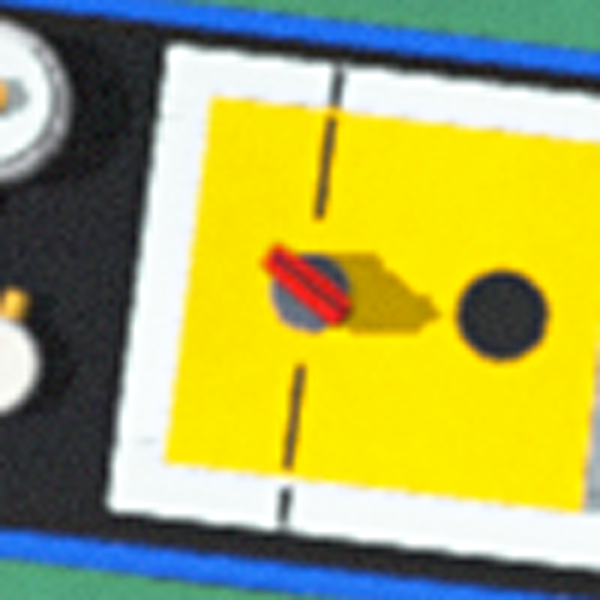

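View pics/sc.png

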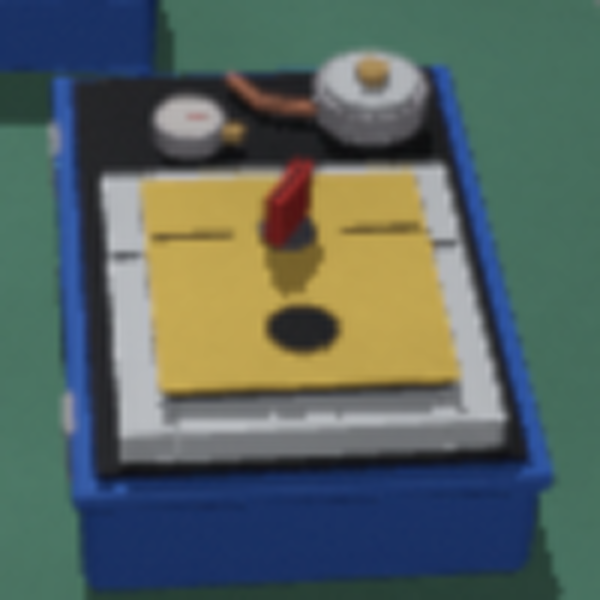

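The top crop shows the marks running from (338,75) to (284,525), the wing from (272,252) to (347,320) and the spot at (503,315). The side crop shows the wing pointing away from the viewer and to the right.

```bash
cat > m.py <<'E'
from h import *
T,S=pickle.load(open("ts.pkl","rb"))
def sub(f,test,box):
    x0,y0,x1,y1=box; p=f["pixels"].astype(int)[y0:y1,x0:x1]; m=test(p[...,0],p[...,1],p[...,2]); ys,xs=np.nonzero(m); return np.c_[xs+x0,ys+y0].astype(float)
yel=lambda b,g,r:(r>120)&(g>90)&(b<g*.6)
red=lambda b,g,r:(r>90)&(g<.4*r)&(b<.5*r)
drk=lambda b,g,r:(r<80)&(g<80)&(b<80)
tc=lambda x,y:(205+x/6-.42,150+y/6-.42)
sc=lambda x,y:(250+x/6-.42,155+y/6-.42)
a=ray(T,tc(338,75),.112);b=ray(T,tc(284,525),.112); d=a-b; yaw=np.arctan2(d[1],d[0]); print("frame marks",a,b,"yaw",np.degrees(yaw))
a=ray(T,tc(334,112),.124);b=ray(T,tc(289,465),.124); d=a-b; print("cover marks yaw",np.degrees(np.arctan2(d[1],d[0])))
a=ray(S,sc(112,257),.112);b=ray(S,sc(455,243),.112); d=b-a; print("side frame marks",a,b,"yaw",np.degrees(np.arctan2(d[1],d[0])))
for f,box,n in ((T,(278,190,300,215),"T"),(S,(290,203,310,216),"S")):
    p=sub(f,drk,box); print(n,"spot",len(p),p.mean(0),ray(f,p.mean(0),.124))
for f,box,n in ((T,(243,186,270,208),"T"),(S,(290,178,306,200),"S")):
    p=sub(f,red,box); print(n,"wing",len(p),p.mean(0),ray(f,p.mean(0),.144),ray(f,p.mean(0),.156))
a=ray(T,tc(274,250),.16);b=ray(T,tc(348,318),.16);d=a-b; print("wing",a,b,np.linalg.norm(d),np.degrees(np.arctan2(d[1],d[0])))
E
python3 m.py
```

```text
frame marks [0.66176015 0.03567107 0.112     ] [0.47225947 0.05238096 0.112     ] yaw -5.039225485119267
cover marks yaw -5.457076631198867
side frame marks [0.47121208 0.05196779 0.112     ] [0.66003529 0.03505052 0.112     ] yaw -5.119641495792211
T spot 145 [288.24137931 202.06206897] [ 0.56092469 -0.0353391   0.124     ]
S spot 62 [299.96774194 209.14516129] [ 0.55945713 -0.03477973  0.124     ]
T wing 83 [256.08433735 197.22891566] [0.56842115 0.04378484 0.144     ] [0.56701883 0.04329234 0.156     ]
S wing 36 [297.30555556 187.52777778] [0.56673628 0.0491433  0.144     ] [0.56337894 0.03422004 0.156     ]
wing [0.58058085 0.05754684 0.16      ] [0.55411329 0.02721537 0.16      ] 0.04025581329300571 48.89170459865908
```

```bash
cat > go.py <<'E'
# usage: go.py x y z jaw_deg  -> shift/turn from the current pose, tool pointing straight down
import sys,numpy as np
from scipy.spatial.transform import Rotation as Ro
from workcell import bot
s=bot.observe(); x,y,z,j=map(float,sys.argv[1:])
R=Ro.from_euler("xyz",s["tool_rot"])
best=min((R.inv()*Ro.from_euler("xyz",[180,0,j+90+k],degrees=True) for k in (0,180)),key=lambda q:q.magnitude())
print("t mm",np.round(R.inv().apply(np.array([x,y,z])-s["position"])*1000,1),"r deg",np.round(np.degrees(best.as_rotvec()),1),"q",np.round(s["qpos"],2),"F",np.round(s["force"],1),"clock",s["clock"])
E
python3 go.py .567 .044 .23 138.9
```

```text
t mm [-530.8 -420.8    1.3] r deg [ -0.    0.  -65.5] q [-1.35  0.52 -0.04  1.6   0.02  1.02 -0.11] F [ 0.4 -0.2  0. ] clock 0.7
```

```bash
python3 -m creep '[{"tx":-531,"ty":-421,"tz":0,"rz":-65.5,"hand":-1},{"tx":-531,"ty":-421,"tz":0,"rz":-65.5,"hand":-1},{"tx":-531,"ty":-421,"tz":0,"rz":-65.5,"hand":-1},{"tx":-531,"ty":-421,"tz":0,"rz":-65.5,"hand":-1},{"tx":-531,"ty":-421,"tz":0,"rz":-65.5,"hand":-1},{"tx":-531,"ty":-421,"tz":0,"rz":-65.5,"hand":-1},{"tx":-531,"ty":-421,"tz":0,"rz":-65.5,"hand":-1},{"tx":-531,"ty":-421,"tz":0,"rz":-65.5,"hand":-1}]'; python3 go.py .567 .044 .23 138.9
```

```text
t mm [-530.8 -420.8    1.3] r deg [ -0.    0.  -65.5] q [-1.35  0.52 -0.04  1.6   0.02  1.02 -0.11] F [ 0.4 -0.2  0. ] clock 0.7schema error: expected keys rx, ry, rz, tx, ty, tz, hand
```

```bash
python3 -m creep '[{"rx":0,"ry":0,"rz":-65.5,"tx":-531,"ty":-421,"tz":0,"hand":-1},{"rx":0,"ry":0,"rz":-65.5,"tx":-531,"ty":-421,"tz":0,"hand":-1},{"rx":0,"ry":0,"rz":-65.5,"tx":-531,"ty":-421,"tz":0,"hand":-1},{"rx":0,"ry":0,"rz":-65.5,"tx":-531,"ty":-421,"tz":0,"hand":-1},{"rx":0,"ry":0,"rz":-65.5,"tx":-531,"ty":-421,"tz":0,"hand":-1},{"rx":0,"ry":0,"rz":-65.5,"tx":-531,"ty":-421,"tz":0,"hand":-1},{"rx":0,"ry":0,"rz":-65.5,"tx":-531,"ty":-421,"tz":0,"hand":-1},{"rx":0,"ry":0,"rz":-65.5,"tx":-531,"ty":-421,"tz":0,"hand":-1}]'; python3 go.py .567 .044 .23 138.9
```

```text
clock: 1.5
position: [0.3936, 0.2932, 0.2315]
tool_rot: [-3.141, 0.0, -2.312]
force: [1.1, 1.2, -0.9]
grip_width: 0.0854
t mm [  66.9 -296.2    1.6] r deg [-0.   0.  -1.3] q [-0.6   0.31 -0.2   1.94  0.08  0.9   1.56] F [ 1.1  1.2 -0.9] clock 1.5
```

```bash
python3 -m creep '[{"rx":0,"ry":0,"rz":0,"tx":65,"ty":-290,"tz":0,"hand":-1},{"rx":0,"ry":0,"rz":0,"tx":65,"ty":-290,"tz":0,"hand":-1},{"rx":0,"ry":0,"rz":0,"tx":65,"ty":-290,"tz":0,"hand":-1},{"rx":0,"ry":0,"rz":0,"tx":65,"ty":-290,"tz":0,"hand":-1},{"rx":0,"ry":0,"rz":0,"tx":65,"ty":-290,"tz":0,"hand":-1},{"rx":0,"ry":0,"rz":0,"tx":65,"ty":-290,"tz":0,"hand":-1},{"rx":0,"ry":0,"rz":0,"tx":65,"ty":-290,"tz":0,"hand":-1},{"rx":0,"ry":0,"rz":0,"tx":65,"ty":-290,"tz":0,"hand":-1}]'; python3 go.py .567 .044 .133 138.9
```

```text
clock: 2.3
position: [0.5618, 0.0494, 0.2311]
tool_rot: [3.141, -0.0, -2.319]
force: [0.0, 0.5, 0.7]
grip_width: 0.0852
t mm [ 0.3 -7.5 98.1] r deg [ 0.  -0.  -1.8] q [-0.13  0.43 -0.08  1.76  0.04  0.96  2.16] F [0.  0.5 0.7] clock 2.3
```

```bash
python3 -m creep '[{"rx":0,"ry":0,"rz":-1.8,"tx":0.3,"ty":-7.5,"tz":0,"hand":-1},{"rx":0,"ry":0,"rz":-1.8,"tx":0.3,"ty":-7.5,"tz":0,"hand":-1},{"rx":0,"ry":0,"rz":-1.8,"tx":0.3,"ty":-7.5,"tz":40,"hand":-1},{"rx":0,"ry":0,"rz":-1.8,"tx":0.3,"ty":-7.5,"tz":70,"hand":-1},{"rx":0,"ry":0,"rz":-1.8,"tx":0.3,"ty":-7.5,"tz":85,"hand":-1},{"rx":0,"ry":0,"rz":-1.8,"tx":0.3,"ty":-7.5,"tz":96,"hand":-1},{"rx":0,"ry":0,"rz":-1.8,"tx":0.3,"ty":-7.5,"tz":96,"hand":-1}]'; python3 go.py .567 .044 .134 138.9;python3 - <<'E'
from h import *
from workcell import viewer
S=viewer.grab_frame("side");T=viewer.grab_frame("top")
crop(S,(300,185),60,6,"pics/s1.png");crop(T,(255,200),50,5,"pics/t1.png")
E
```

```text
clock: 3.0
position: [0.5661, 0.0457, 0.1344]
tool_rot: [3.14, -0.001, -2.285]
force: [0.4, 0.2, 1.1]
grip_width: 0.0854
t mm [ 0.7 -1.8  0.4] r deg [ 0.1 -0.1  0.2] q [-0.12  0.55 -0.09  1.83  0.07  0.76  2.18] F [0.4 0.2 1.1] clock 3.0
```

View pics/s1.png

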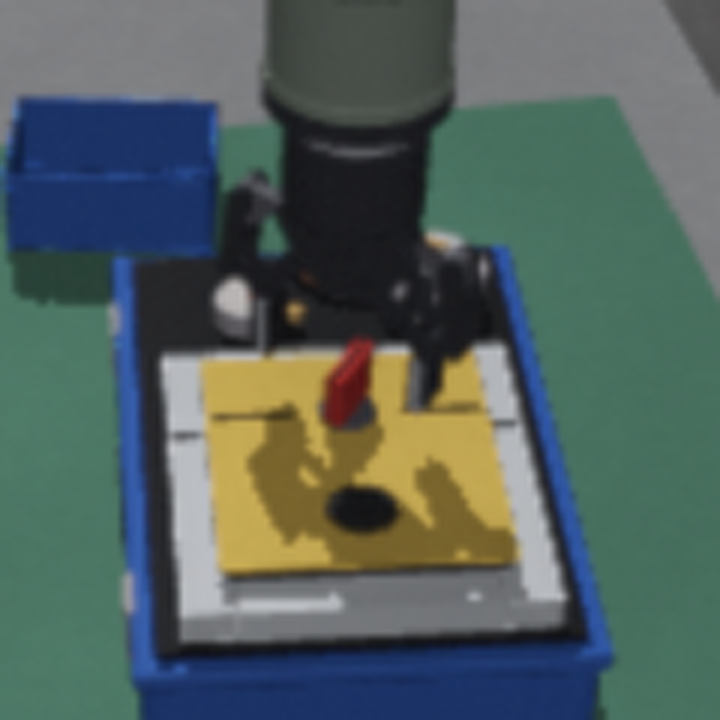

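View pics/t1.png

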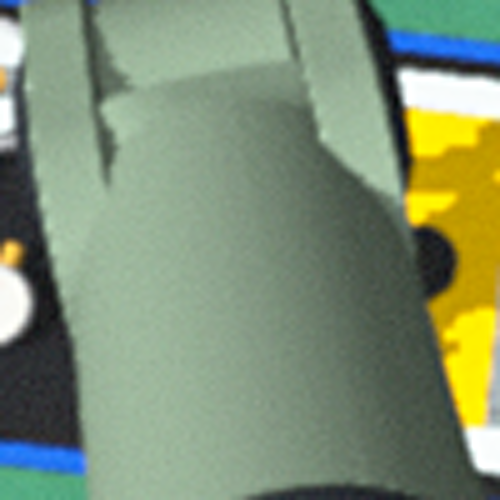

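The side view shows the wing at (350,385), with the fingers on either side of it at (265,330) and (425,390). I'll close on it gently.

```bash
python3 -m creep '[{"rx":0,"ry":0,"rz":0,"tx":0.5,"ty":-1.5,"tz":0,"hand":1},{"rx":0,"ry":0,"rz":0,"tx":0.5,"ty":-1.5,"tz":0,"hand":1},{"rx":0,"ry":0,"rz":0,"tx":0.5,"ty":-1.5,"tz":0,"hand":1},{"rx":0,"ry":0,"rz":0,"tx":0.5,"ty":-1.5,"tz":0,"hand":1},{"rx":0,"ry":0,"rz":0,"tx":0.5,"ty":-1.5,"tz":0,"hand":1},{"rx":0,"ry":0,"rz":0,"tx":0.5,"ty":-1.5,"tz":0,"hand":1},{"rx":0,"ry":0,"rz":0,"tx":0.5,"ty":-1.5,"tz":0,"hand":1},{"rx":0,"ry":0,"rz":0,"tx":0.5,"ty":-1.5,"tz":0,"hand":1}]' 30; python3 go.py .567 .044 .134 84.9
```

```text
clock: 3.9
position: [0.5679, 0.0435, 0.1355]
tool_rot: [-3.141, 0.0, -2.285]
force: [1.1, -2.7, 4.2]
grip_width: 0.0114
t mm [0.2 1.  1.5] r deg [-0.   0.  54.2] q [-0.12  0.55 -0.09  1.83  0.07  0.76  2.19] F [ 1.1 -2.7  4.2] clock 3.9
```

```bash
python3 -m creep '[{"rx":0,"ry":0,"rz":7,"tx":0,"ty":0.5,"tz":-1,"hand":1},{"rx":0,"ry":0,"rz":14,"tx":0,"ty":0.5,"tz":-1,"hand":1},{"rx":0,"ry":0,"rz":21,"tx":0,"ty":0.5,"tz":-1,"hand":1},{"rx":0,"ry":0,"rz":28,"tx":0,"ty":0.5,"tz":-1,"hand":1},{"rx":0,"ry":0,"rz":35,"tx":0,"ty":0.5,"tz":-1,"hand":1},{"rx":0,"ry":0,"rz":42,"tx":0,"ty":0.5,"tz":-1,"hand":1},{"rx":0,"ry":0,"rz":49,"tx":0,"ty":0.5,"tz":-1,"hand":1},{"rx":0,"ry":0,"rz":54,"tx":0,"ty":0.5,"tz":-1,"hand":1}]' ; python3 go.py .567 .044 .134 84.9
```

```text
clock: 4.7
position: [0.5677, 0.0435, 0.1357]
tool_rot: [-3.141, 0.001, 3.05]
force: [7.3, -4.2, -12.5]
grip_width: 0.0115
t mm [0.7 0.4 1.7] r deg [-0.   0.  -0.1] q [-0.3   0.56  0.17  1.84 -0.13  0.75  1.42] F [  7.3  -4.2 -12.5] clock 4.7
```

```bash
python3 -m creep '[{"rx":0,"ry":0,"rz":0,"tx":0,"ty":0,"tz":0,"hand":1},{"rx":0,"ry":0,"rz":0,"tx":0,"ty":0,"tz":0,"hand":1},{"rx":0,"ry":0,"rz":0,"tx":0,"ty":0,"tz":0,"hand":0},{"rx":0,"ry":0,"rz":0,"tx":0,"ty":0,"tz":0,"hand":-0.3},{"rx":0,"ry":0,"rz":0,"tx":0,"ty":0,"tz":0,"hand":-0.3},{"rx":0,"ry":0,"rz":0,"tx":0,"ty":0,"tz":-20,"hand":-0.3},{"rx":0,"ry":0,"rz":0,"tx":0,"ty":0,"tz":-60,"hand":-0.3},{"rx":0,"ry":0,"rz":0,"tx":0,"ty":0,"tz":-90,"hand":-0.3}]' ; python3 go.py .5598 -.0358 .17 84.9
```

```text
clock: 5.5
position: [0.5673, 0.044, 0.2281]
tool_rot: [3.141, 0.0, 3.055]
force: [0.7, -0.5, 0.0]
grip_width: 0.0553
t mm [  0.6 -80.2  58.1] r deg [0.  0.  0.2] q [-0.32  0.44  0.2   1.76 -0.1   0.95  1.4 ] F [ 0.7 -0.5  0. ] clock 5.5
```

```bash
python3 -m creep '[{"rx":0,"ry":0,"rz":0,"tx":0.5,"ty":-80,"tz":0,"hand":1},{"rx":0,"ry":0,"rz":0,"tx":0.5,"ty":-80,"tz":0,"hand":1},{"rx":0,"ry":0,"rz":0,"tx":0.5,"ty":-80,"tz":0,"hand":1},{"rx":0,"ry":0,"rz":0,"tx":0.5,"ty":-80,"tz":0,"hand":1},{"rx":0,"ry":0,"rz":0,"tx":0.5,"ty":-80,"tz":0,"hand":1}]' ; python3 go.py .5598 -.0358 .17 84.9;python3 - <<'E'
from h import *
from workcell import viewer
S=viewer.grab_frame("side");T=viewer.grab_frame("top")
crop(S,(300,185),60,6,"pics/s2.png");crop(T,(255,200),50,6,"pics/t2.png");pickle.dump((T,S),open("ts2.pkl","wb"))
E
```

```text
clock: 6.0
position: [0.56, -0.0346, 0.2262]
tool_rot: [3.141, -0.0, 3.057]
force: [0.7, -0.2, 0.2]
grip_width: -0.0
t mm [ 0.1 -1.2 56.2] r deg [ 0.  -0.   0.2] q [-0.2   0.43  0.21  1.79 -0.11  0.93  1.54] F [ 0.7 -0.2  0.2] clock 6.0
```

View pics/s2.png

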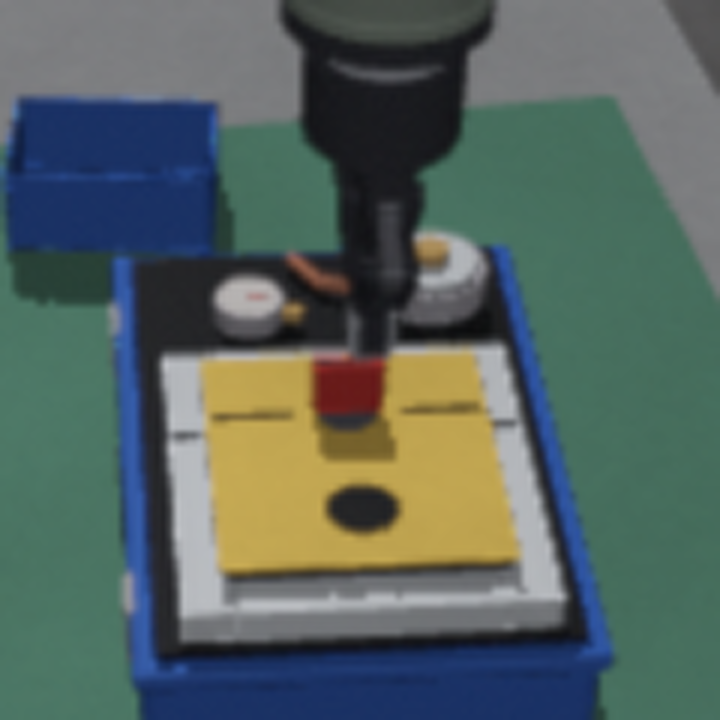

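View pics/t2.png

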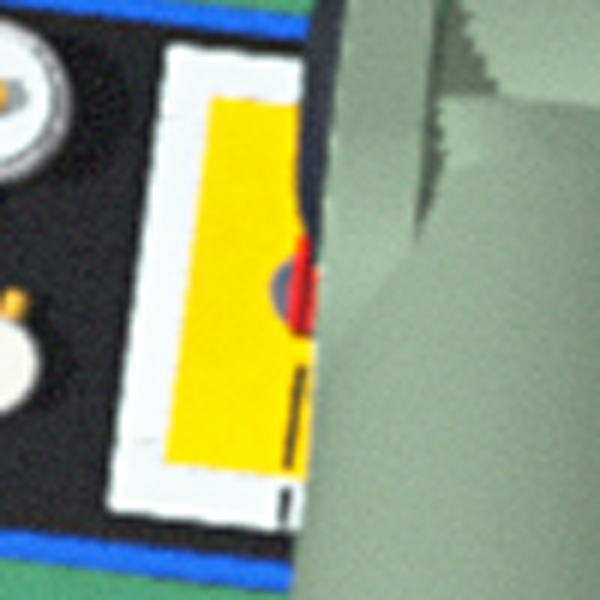

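The side view shows the wing broadside at (348,388), parallel to the marks at (212,417) and (480,407). In the top view its left edge runs from (300,235) to (289,330), about 6.6°, and the marks slope 6.9°. So the slot is in line, and I'll press at the spot.

```bash
python3 -m creep '[{"rx":0,"ry":0,"rz":0,"tx":0,"ty":-1,"tz":40,"hand":1},{"rx":0,"ry":0,"rz":0,"tx":0,"ty":-1,"tz":75,"hand":1},{"rx":0,"ry":0,"rz":0,"tx":0,"ty":-1,"tz":90,"hand":1},{"rx":0,"ry":0,"rz":0,"tx":0,"ty":-1,"tz":98,"hand":1},{"rx":0,"ry":0,"rz":0,"tx":0,"ty":-1,"tz":102,"hand":1},{"rx":0,"ry":0,"rz":0,"tx":0,"ty":-1,"tz":104,"hand":1},{"rx":0,"ry":0,"rz":0,"tx":0,"ty":-1,"tz":106,"hand":1},{"rx":0,"ry":0,"rz":0,"tx":0,"ty":-1,"tz":106,"hand":1}]' ; python3 go.py .5598 -.0358 .116 84.9
```

```text
clock: 6.9
position: [0.56, -0.0363, 0.1212]
tool_rot: [3.141, 0.001, 3.056]
force: [-4.4, 2.3, 6.3]
grip_width: 0.0004
t mm [0.3 0.4 5.2] r deg [0.  0.  0.2] q [-0.17  0.57  0.18  1.87 -0.15  0.71  1.58] F [-4.4  2.3  6.3] clock 6.9
```

```bash
python3 -m creep '[{"rx":0,"ry":0,"rz":0,"tx":0,"ty":0,"tz":2,"hand":1},{"rx":0,"ry":0,"rz":0,"tx":0,"ty":0,"tz":3,"hand":1},{"rx":0,"ry":0,"rz":0,"tx":0,"ty":0,"tz":4,"hand":1},{"rx":0,"ry":0,"rz":0,"tx":0,"ty":0,"tz":5,"hand":1},{"rx":0,"ry":0,"rz":0,"tx":0,"ty":0,"tz":5,"hand":1},{"rx":0,"ry":0,"rz":0,"tx":0,"ty":0,"tz":5,"hand":1}]' ; python3 go.py .5598 -.0358 .116 84.9
```

```text
clock: 7.5
position: [0.5602, -0.0363, 0.1168]
tool_rot: [3.141, 0.001, 3.056]
force: [-6.8, 2.6, 13.9]
grip_width: 0.0001
t mm [0.4 0.5 0.8] r deg [0.  0.1 0.2] q [-0.16  0.58  0.17  1.88 -0.15  0.7   1.58] F [-6.8  2.6 13.9] clock 7.5
```

```bash
python3 -m creep '[{"rx":0,"ry":0,"rz":0,"tx":0,"ty":0,"tz":1,"hand":1},{"rx":0,"ry":0,"rz":0,"tx":0,"ty":0,"tz":2,"hand":1},{"rx":0,"ry":0,"rz":0,"tx":0,"ty":0,"tz":3,"hand":1},{"rx":0,"ry":0,"rz":0,"tx":0,"ty":0,"tz":3,"hand":1},{"rx":0,"ry":0,"rz":0,"tx":0,"ty":0,"tz":3,"hand":1}]' ; python3 go.py .5598 -.0358 .116 84.9
```

```text
clock: 8.0
position: [0.5602, -0.0364, 0.1159]
tool_rot: [3.14, 0.002, 3.055]
force: [-21.6, 4.5, 58.5]
grip_width: -0.0001
t mm [ 0.5  0.5 -0.1] r deg [0.1 0.1 0.2] q [-0.16  0.58  0.17  1.88 -0.15  0.69  1.58] F [-21.6   4.5  58.5] clock 8.0
```

```bash
python3 -m creep '[{"rx":0,"ry":0,"rz":0,"tx":0,"ty":0,"tz":-0.5,"hand":1},{"rx":0,"ry":0,"rz":0,"tx":0,"ty":0,"tz":-1,"hand":1},{"rx":0,"ry":0,"rz":0,"tx":0,"ty":0,"tz":-1,"hand":1},{"rx":0,"ry":0,"rz":0,"tx":0,"ty":0,"tz":-1,"hand":1},{"rx":0,"ry":0,"rz":0,"tx":0,"ty":0,"tz":-1,"hand":1}]' ; python3 go.py .5598 -.0358 .116 84.9;python3 - <<'E'
from h import *
from workcell import viewer,bot
S=viewer.grab_frame("side")
crop(S,(300,185),60,6,"pics/s3.png");cv2.imwrite("pics/s3f.png",S["pixels"])
s=bot.observe();print(s["position"],s["force"],s["clock"])
E
```

```text
clock: 8.5
position: [0.5602, -0.0363, 0.116]
tool_rot: [3.141, 0.002, 3.056]
force: [-14.6, 2.7, 38.3]
grip_width: 0.0003
t mm [ 0.5  0.5 -0. ] r deg [0.1 0.1 0.2] q [-0.16  0.58  0.17  1.88 -0.15  0.69  1.58] F [-14.6   2.7  38.3] clock 8.5
[ 0.56020332 -0.03632422  0.11600547] [-15.01830556   3.07897692  38.61232909] 8.55
```

View pics/s3.png

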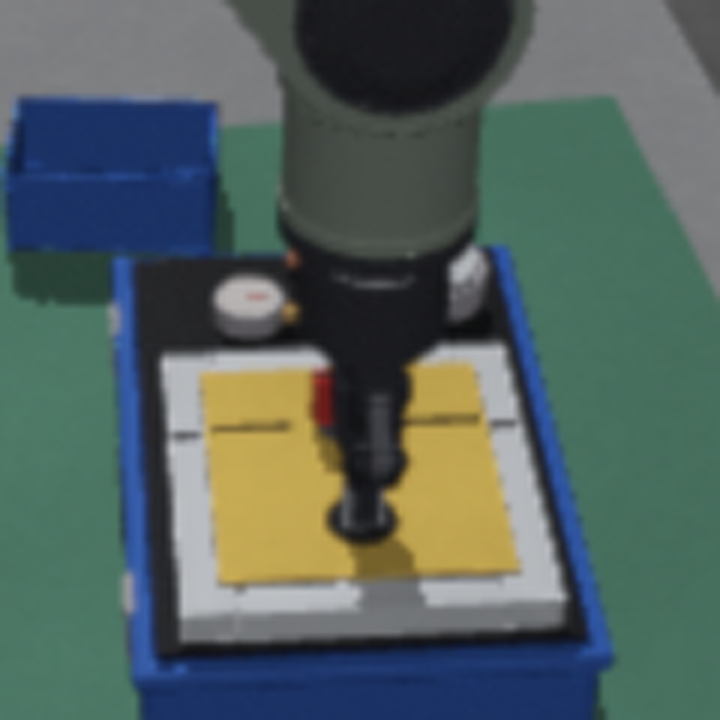

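View pics/s3f.png

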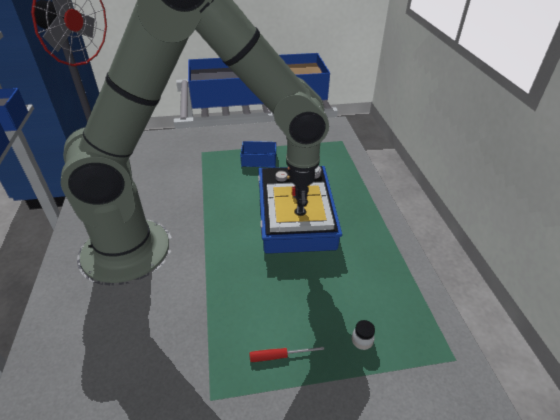

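The cover lies flat on the frame. The fingers are on the spot at (362,515) in the crop, the TCP is at 116.0 mm and the push is about 38 N. The gauge, bin, jar and screwdriver appear in the same places, so I'll hand it in.

```bash
python3 -c "
from workcell import bot
print(bot.job_done()); s=bot.observe(); print(s['position'],s['force'])"
```

```text
the job is handed in; nothing more can be done
None
the job is handed in; nothing more can be done
```

The job is handed in with the cover pressed down on its frame and the shut fingers still holding it there.

- **Fastener:** I gripped the red wing and turned it 54° clockwise with the cover up. In the top view its edge sloped about 6.6° against 6.9° for the marks. Part of the wing was hidden, so this is a rough check, but the cover also went past the 3 mm out-of-line stop.
- **Pull on the cover:** While turning, the wrist briefly read about 12 N of upward pull on the wing. The wing and cover looked normal afterwards.
- **Cover:** I pressed at the black spot until the fingertips read 116.0 mm, the seated height. The push reached about 58 N, and I eased it back to about 38 N with roughly 15 N sideways. That is well above the 17 N spring force.
- **Bystanders:** The gauge, screwdriver, jar and bin looked unmoved in the last side picture. I judged this by eye and did not measure it.
- **After hand-in:** I tried one more reading, but the robot no longer answered. The last numbers are from just before.

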